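# Show where the red duck belongs

## Robot

A 7-joint arm with a two-finger parallel gripper is mounted at the origin on the work surface. World frame = base frame: x ahead of the robot, y to its left, z up, the work surface at z = 0. Lengths are in m, angles in rad, forces in N, time in s.
With the tool pointing down it reaches from about 0.4 to 0.875 m from the base axis. Payload 19.3 kg.
Tool frame: the origin (TCP) lies between the finger pads, 19 mm behind the fingertips; this is the grasp point; z points along the fingers, y is the line along which they close (so a half turn about z gives the same grasp; the last joint's range is limited). The gripper opens to 85 mm and grips with 20 to 120 N. Pads are 22 mm wide; open, the fingers measure 114 mm over their backs; the gripper's body (76 mm by 85 mm) begins 54 mm behind the grasp point. The pads swing forward as they close: fully open they stand 13 mm farther back than shut.
Start: joints at [-1.298, 0.521, -0.036, 1.599, 0.021, 1.021, -0.113], TCP at [0.21, 0.589, 0.25] pointing down, gripper open.
Joint ranges: [-2.91, 2.91], [-0.3, 2.13], [-1.5, 1.42], [0.17, 2.43], [-1.26, 4.41], [0.16, 1.93], [-2.52, 2.52]. Speed limits (rad/s): [1.89, 1.89, 2.39, 2.39, 3.01, 3.01, 3.01].

## Interface

Orientations are given as [roll, pitch, yaw] about the fixed x, y, z axes, in that order (R = Rz(yaw) Ry(pitch) Rx(roll)).
In Python, from workcell import telemetry, grab_frame, bot gives the robot as it stands. The module is installed in compiled form; this text tells all that it offers.
- The arm moves only by the shell command python3 -m crank 'ROWS' [FORCE]. ROWS is text: rows parted by semicolons, each of 7 numbers parted by spaces: the finger opening in m, from 0 to 0.0854, then the shift along the tool's x, y, z in m, then the turn, a rotation vector about the tool's x, y, z in degrees. A call has exactly 8 rows; each row shifts and turns the commanded pose from where the row before left it, along the tool's axes as they then stand; what a row does not reach is not made up. A row lasts 1/12 s, in which the tool goes at most 41.7 mm and 7.16 degrees, less where a joint would pass 70% of its speed; a pose out of reach is approached as far as the arm can. A call with a gripper value outside its range is refused whole. The fingers move at their own pace and stop on an object; FORCE is the grip in N (left out, the last holds). Time passes only in rows, so rows that do not move let the fingers close, or fill a call up. It gives the time, the measured TCP pose, the force, the opening and the grip force at its end, in the units of the state.
- telemetry.observe(): the state, without advancing time (a new reading comes with each control period).
- grab_frame(name): name is "scene" or "top" or "wrist"; returns a dict with "pixels" (420x560x3 uint8, red, green, blue), "depth" (420x560 float32, m along the optical axis (not along the pixel's ray), 0 where there is no reading), "vertical_fov" (degrees; the focal length in pixels is half the picture's height over the tangent of half this angle, whatever the lens; pixels are square), "cx", "cy" (the principal point, pixels), "R" (3x3) and "t" (3): a world point X has camera coordinates R X + t; the wrist camera has in their place "hand_eye" (4x4, takes a point from camera to tool coordinates, whose origin is the TCP and whose axes are the flange's). Camera axes: x right, y down, z forward; pixel columns grow to the right and rows downward; lengths in m; the calibration is good to about 2 mm. A picture is of the moment at which its call begins: read the wrist's pose just before it.
- bot.job_done(): hands the job in; it is judged then, once.
The state is a dict: "clock": time; "qpos": joint angles; "qd": joint speeds; "joint_efforts": joint torques, N m; "position": TCP position; "tool_rot": TCP orientation; "force": force on the tool from outside, world axes, zero at the start; "moment": the same for the moment, N m; "grip_width": finger opening in m; "finger_force": force on a finger pad.
Only numpy, scipy, OpenCV 4.12 (cv2) and the standard library are available. Lean on these libraries where they do the work, as an engineer would, in place of code of your own. Each camera call takes 0.05 s, during which the arm holds its last target. There are 200 camera calls.

## Task

Show a child where the red duck belongs: with the fingers pointing down, point at the middle of the red duck piece on the table from two or three centimetres above it and stay there for two seconds, then point in the same way, for two seconds, at the middle of the top edge of the board with the duck-shaped hole. Touch nothing at all, do not point at or pass low over the other pieces and boards, and finish with the hand raised straight up until the fingertips are at least ten centimetres above that board.

Things in the scene. Friction and masses are not known exactly. Their poses are not given: they have to be found in the camera images.
- duck_top (a point): Chunky red painted wooden duck silhouette, about 65 x 55 mm, 24 mm thick, with an orange beak. Loose, 60 g, lying flat at any yaw. This point is the centre of its flat upper face, over the duck's body, 24 mm above the table; z is up.
- star_top (a point): Yellow five-pointed wooden star, about 64 mm across, 24 mm thick. Loose, 60 g, lying flat at any yaw. This point is the centre of its upper face, 24 mm above the table; z is up.
- frog_top (a point): Green varnished wooden frog silhouette, about 50 x 55 mm, 24 mm thick, with a round upright green knob (20 mm diameter, 22 mm tall) on it. Loose, 60 g, lying flat at any yaw. This point is the centre of its knob's top, 46 mm above the table; z is up.
- board_duck_top (a point): Upright plywood board, loose in a slot of the stand: 92 mm wide, 18 mm thick, 140 mm tall, with a duck-shaped dark hole outlined in red on both faces and its top edge painted red. This point is the middle of the top edge, 152 mm above the table; x is across the thickness, y along the width, z up.
- board_star_top (a point): Upright plywood board, loose in a slot of the stand: 92 mm wide, 18 mm thick, 140 mm tall, with a star-shaped dark hole outlined in yellow on both faces and its top edge painted yellow. This point is the middle of the top edge, 152 mm above the table; x is across the thickness, y along the width, z up.
- board_frog_top (a point): Upright plywood board, loose in a slot of the stand: 92 mm wide, 18 mm thick, 140 mm tall, with a frog-shaped dark hole outlined in green on both faces and its top edge painted green. This point is the middle of the top edge, 152 mm above the table; x is across the thickness, y along the width, z up.
- stand: Fixed slotted beech stand, 90 mm (x) by 340 mm (y), 45 mm high, with three slots in a row along its y, 106 mm apart, each holding one upright board whose underside is 12 mm above the table. Which board is in which slot varies. Origin at the centre of its underside.

How it is judged:
On the way, in this order (a step that is already met when the one before it is completed fails the run):
1. the tool points down at the red duck piece from just above it and dwells there (horizontal distance between the grasp point and duck_top below 0.022 m and z of the grasp point in the frame of duck_top between 0.022 and 0.07 m and angle between the grasp point's own z axis and vertical above 2.5 rad), for 1.5 s.
2. the tool points down at the middle of the duck board's top edge from just above it and dwells there (horizontal distance between the grasp point and board_duck_top below 0.022 m and z of the grasp point in the frame of board_duck_top between 0.022 and 0.07 m and angle between the grasp point's own z axis and vertical above 2.5 rad), for 1.5 s.
At the end, for the whole second after the job is handed in: The tool point is raised at least 95 mm above the duck board's top edge and within 80 mm of it sideways, and all pieces and boards are within 5 mm of where they began (z of the grasp point in the frame of board_duck_top above 0.095 m and horizontal distance between the grasp point and board_duck_top below 0.08 m and distance of each of duck_top, star_top, frog_top, board_duck_top, board_star_top, board_frog_top from where it was at the start of the episode below 0.005 m); the robot touches nothing.
It fails at once if the robot touches anything (over 0.5 N) (contact force between any of the fingers, the arm and anything else above 0.5 N).
It fails at once if a piece or board is lifted, carried or shifted by more than 5 mm (distance of any of duck_top, star_top, frog_top, board_duck_top, board_star_top, board_frog_top from where it was at the start of the episode above 0.005 m).
It fails at once if the tool point comes within 25 mm sideways and less than 70 mm above the top of another piece or board ((horizontal distance between the grasp point and star_top below 0.025 m and z of the grasp point in the frame of star_top below 0.07 m) or (horizontal distance between the grasp point and frog_top below 0.025 m and z of the grasp point in the frame of frog_top below 0.07 m) or (horizontal distance between the grasp point and board_star_top below 0.025 m and z of the grasp point in the frame of board_star_top below 0.07 m) or (horizontal distance between the grasp point and board_frog_top below 0.025 m and z of the grasp point in the frame of board_frog_top below 0.07 m)).
It also fails if it takes over 38 s, if anything falls off the work surface, if the arm or the gripper's body presses on something with over 40 N, if the wrist force passes 120 N, or if a joint passes its speed limit or range.

## Working session

There is one attempt and no reset: what is moved stays moved. The work goes in short steps, Python scripts to look and compute and a shell command to move; the robot and the scene stay as the last step left them, time stands still between calls to the robot, and variables do not carry over. Pictures are saved under pics/ and viewed, at most 10 in all, crops included, and the job is handed in when it is done.

```bash
mkdir -p pics
python3 - <<'E'
from workcell import telemetry, grab_frame
import cv2,pickle
s=telemetry.observe();print(s['clock'],s['position'],s['tool_rot'],s['grip_width'])
f={n:grab_frame(n) for n in("scene","top")}
pickle.dump(f,open('f.pkl','wb'))
for n in f:
    cv2.imwrite(f'pics/{n}.png',f[n]['pixels'][:,:,::-1]); print(n,f[n]['R'],f[n]['t'],f[n]['vertical_fov'],f[n]['cx'],f[n]['cy'])
E
```

```text
0.0 [0.21002545 0.58832464 0.24941255] [-3.14045381e+00  1.06696441e-04  2.79874215e+00] 0.0854221455381832
scene [[-0.15926952  0.98716164  0.01204609]
 [ 0.78870132  0.1345698  -0.59986765]
 [-0.59378737 -0.08603987 -0.80000856]] [ 0.08935976 -0.36304835  1.25934849] 53.1879132516447 278.24827997309933 207.3726326529788
top [[-6.78830822e-04 -9.99416138e-01 -3.41602342e-02]
 [-9.91525108e-01  5.11056036e-03 -1.29814646e-01]
 [ 1.29913430e-01  3.37826077e-02 -9.90949664e-01]] [0.0220139  0.56881401 0.68213348] 57.25115884963405 277.7053480344488 211.22741250724522
```

View pics/top.png

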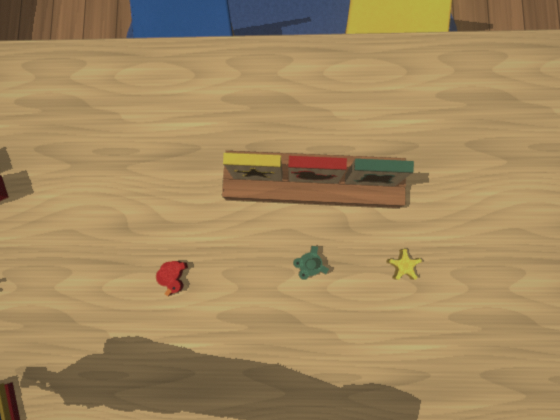

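View pics/scene.png

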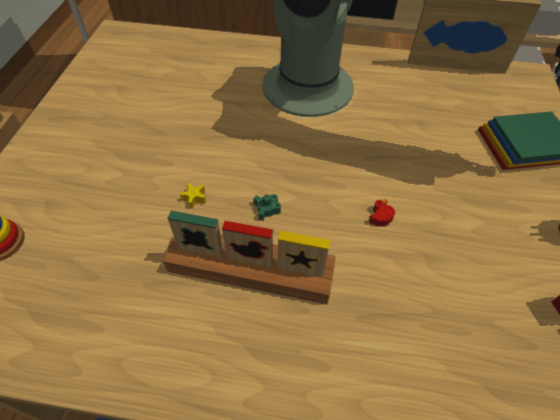

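Top view: duck at (171,276), frog (311,263), star (406,264); board edges are yellow (252,160), red (318,162) and green (384,166). Scene view agrees: duck at (382,212), red edge at (248,230).

```bash
cat > loc.py <<'E'
import numpy as np,cv2
def ray(f,u,v,z):
    h=f['pixels'].shape[0];F=h/2/np.tan(np.radians(f['vertical_fov']/2))
    d=f['R'].T@np.array([(u-f['cx'])/F,(v-f['cy'])/F,1]);c=-f['R'].T@f['t']
    return c+d*(z-c[2])/d[2]
def dep(f,u,v):
    h=f['pixels'].shape[0];F=h/2/np.tan(np.radians(f['vertical_fov']/2));D=f['depth'][int(round(v)),int(round(u))]
    return f['R'].T@(D*np.array([(u-f['cx'])/F,(v-f['cy'])/F,1])-f['t'])
E
python3 - <<'E'
import pickle,cv2,numpy as np
from loc import *
np.set_printoptions(precision=4,suppress=True)
F=pickle.load(open('f.pkl','rb'))
W={'top':dict(duck=(171,276,.024),frog=(311,263,.046),star=(406,264,.024),bduck=(318,162,.152),bstar=(252,160,.152),bfrog=(384,166,.152)),
'scene':dict(duck=(382,212,.024),frog=(267,204,.046),star=(194,194,.024),bduck=(248,230,.152),bstar=(304,241,.152),bfrog=(194,220,.152))}
H={'duck':[(0,6),(172,180)],'star':[(22,35)],'frog':[(65,95)]}
for n,w in W.items():
    f=F[n];hsv=cv2.cvtColor(f['pixels'],cv2.COLOR_RGB2HSV)
    for k,(u,v,z) in w.items():
        m=sum(cv2.inRange(hsv,(a,150 if 'frog' not in k else 80,30),(b,255,255)) for a,b in H[k.lstrip('b') if k[0]=='b' else k])
        nl,L,st,ce=cv2.connectedComponentsWithStats(m)
        c=[i for i in range(1,nl) if st[i,4]>25 and np.hypot(*(ce[i]-(u,v)))<25]
        if not c: print(n,k,'none',hsv[v,u]);continue
        i=min(c,key=lambda i:np.hypot(*(ce[i]-(u,v))))
        r=cv2.minAreaRect(np.argwhere(L==i)[:,::-1].astype(np.float32))
        print(n,k,ce[i],st[i],'rect',np.round(r[0],1),np.round(r[1],1),'P',ray(f,*ce[i],z),'Prect',ray(f,*r[0],z),'dep',dep(f,*ce[i]))
E
```

```text
top duck [170.8797 274.9641] [156 261  31  33 640] rect [169.8 275.9] [27.4 32.8] P [0.4507 0.2221 0.024 ] Prect [0.4489 0.224  0.024 ] dep [0.4507 0.2218 0.0253]
top frog none [ 64  70 102]
top star [404.4498 264.9545] [388 249  33  30 418] rect [404.  263.5] [29. 32.] P [ 0.4691 -0.2138  0.024 ] Prect [ 0.4718 -0.2131  0.024 ] dep [ 0.4691 -0.215   0.0199]
top bduck [317.3636 162.2206] [288 156  59  14 671] rect [317.2 162.2] [58.1 11.5] P [ 0.6322 -0.0467  0.152 ] Prect [ 0.6322 -0.0464  0.152 ] dep [ 0.6321 -0.0467  0.1523]
top bstar [251.7348 159.3015] [224 153  57  14 660] rect [251.9 159.3] [56.4 11.7] P [0.638 0.058 0.152] Prect [0.638  0.0577 0.152 ] dep [0.6374 0.0578 0.1541]
top bfrog none [65 73 98]
scene duck [381.6193 213.8142] [370 200  25  26 436] rect [382.1 214.1] [21.4 24.7] P [0.4595 0.2201 0.024 ] Prect [0.4602 0.221  0.024 ] dep [0.4611 0.2197 0.0261]
scene frog [266.9618 205.1858] [255 195  25  24 393] rect [267.4 204.7] [21.8 22.5] P [ 0.4954 -0.0365  0.046 ] Prect [ 0.4939 -0.0358  0.046 ] dep [ 0.4821 -0.0391  0.0282]
scene star [193.2819 194.4787] [180 183  26  25 376] rect [192.2 194.7] [24.3 24. ] P [ 0.4771 -0.214   0.024 ] Prect [ 0.4781 -0.2163  0.024 ] dep [ 0.4776 -0.2137  0.0248]
scene bduck [247.02   229.2328] [223 221  50  17 451] rect [247.1 229.2] [49.3  9.4] P [ 0.6346 -0.0477  0.152 ] Prect [ 0.6346 -0.0476  0.152 ] dep [ 0.635  -0.0476  0.1526]
scene bstar [303.9886 239.7757] [278 231  53  19 526] rect [303.9 239.8] [51.8 10.4] P [0.6398 0.0577 0.152 ] Prect [0.6398 0.0574 0.152 ] dep [0.6411 0.0577 0.154 ]
scene bfrog [192.3867 218.9586] [169 212  48  15 362] rect [192.4 219. ] [47.1  7.7] P [ 0.6291 -0.1521  0.152 ] Prect [ 0.6291 -0.152   0.152 ] dep [ 0.6296 -0.1518  0.1528]
```

Duck is at about (0.455, 0.221) and the red board top at (0.633, -0.047); both heights match depth and slot spacing is 105 mm. I'm moving high toward the duck while closing the fingers.

```bash
python3 -m crank '0.01 -0.022 -0.0165 0 0 0 0;0.01 -0.022 -0.0165 0 0 0 0;0.01 -0.022 -0.0165 0 0 0 0;0.01 -0.022 -0.0165 0 0 0 0;0.01 -0.022 -0.0165 0 0 0 0;0.01 -0.022 -0.0165 0 0 0 0;0.01 -0.022 -0.0165 0 0 0 0;0.01 -0.022 -0.0165 0 0 0 0' 20
python3 -m crank '0.01 -0.022 -0.0165 0 0 0 0;0.01 -0.022 -0.0165 0 0 0 0;0.01 -0.022 -0.0165 0 0 0 0;0.01 -0.022 -0.0165 0 0 0 0;0.01 -0.022 -0.0165 0 0 0 0;0.01 -0.022 -0.0165 0 0 0 0;0.01 -0.022 -0.0165 0 0 0 0;0.01 0 0 0 0 0 0'
cat > wr.py <<'E'
import sys,cv2,numpy as np
from scipy.spatial.transform import Rotation as Ro
from workcell import telemetry, grab_frame
s=telemetry.observe();f=grab_frame('wrist')
T=np.eye(4);T[:3,:3]=Ro.from_euler('xyz',s['tool_rot']).as_matrix();T[:3,3]=s['position']
M=T@f['hand_eye'];f['R']=M[:3,:3].T;f['t']=-f['R']@M[:3,3]
from loc import *
z=float(sys.argv[1]);X=np.array([float(a) for a in sys.argv[2:4]]+[z])
hsv=cv2.cvtColor(f['pixels'],cv2.COLOR_RGB2HSV)
m=cv2.inRange(hsv,(0,150,30),(6,255,255))+cv2.inRange(hsv,(172,150,30),(180,255,255))
n,L,st,ce=cv2.connectedComponentsWithStats(m)
for i in range(1,n):
    if st[i,4]>300:
        r=cv2.minAreaRect(np.argwhere(L==i)[:,::-1].astype(np.float32))
        print(ce[i],st[i],'P',ray(f,*ce[i],z),'rect',ray(f,*r[0],z),'dep',dep(f,*ce[i]))
print(s['clock'],s['position'],s['tool_rot'],s['grip_width'],'tool delta',T[:3,:3].T@(X-T[:3,3]))
cv2.imwrite(f'pics/{sys.argv[4]}.png',f['pixels'][:,:,::-1])
E
python3 wr.py 0.024 0.455 0.221 w1
```

```text
clock: 0.77
position: [0.332, 0.4038, 0.2498]
tool_rot: [-3.141, -0.0, 2.799]
force: [-0.5, 0.2, 0.8]
grip_width: 0.0098
finger_force: 0.0
clock: 1.43
position: [0.4401, 0.24, 0.2499]
tool_rot: [-3.14, 0.001, 2.793]
force: [0.1, -0.8, 0.8]
grip_width: 0.0099
finger_force: 0.0
[270.66773573 195.27261065] [ 247  171   46   52 1559] P [0.45260326 0.22622201 0.024     ] rect [0.45157975 0.2269404  0.024     ] dep [0.45233303 0.22635726 0.02520435]
1.4333 [0.44012032 0.23998126 0.24993531] [-3.14018350e+00  1.22704611e-03  2.79310261e+00] 0.00992741866201857 tool delta [-0.02018971 -0.01244076  0.22597801]
```

View pics/w1.png

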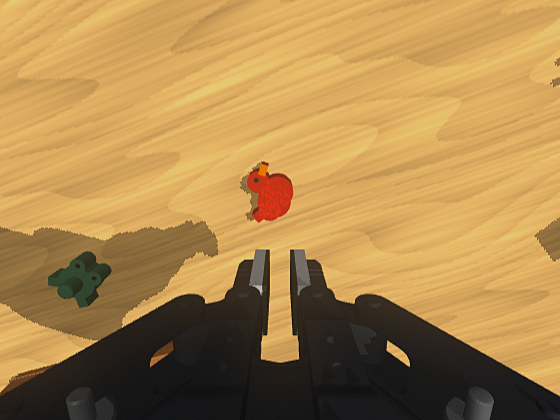

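The wrist view shows the duck at (271,195), giving (0.454, 0.224) on its top plane; the frog is well away at (80,280). Descending.

```bash
python3 -m crank '0.01 -0.0046 -0.0026 0.02 0 0 0;0.01 -0.0046 -0.0026 0.02 0 0 0;0.01 -0.0046 -0.0026 0.02 0 0 0;0.01 -0.0046 -0.0026 0.02 0 0 0;0.01 0 0 0.02 0 0 0;0.01 0 0 0.02 0 0 0;0.01 0 0 0.015 0 0 0;0.01 0 0 0.01 0 0 0'
python3 wr.py 0.024 0.454 0.224 w2
```

```text
clock: 2.15
position: [0.4505, 0.2291, 0.1034]
tool_rot: [-3.14, -0.001, 2.8]
force: [0.9, -0.4, 0.2]
grip_width: 0.0097
finger_force: 0.0
[274.7173583  223.98178138] [ 235  187   77   82 3952] P [0.44978955 0.22741805 0.024     ] rect [0.45098518 0.22695469 0.024     ] dep [0.44921669 0.22765246 0.02579235]
2.15 [0.4505272  0.22910332 0.10338434] [-3.14037162e+00 -1.41494316e-03  2.79977793e+00] 0.009663704978581199 tool delta [-0.00509483 -0.00354708  0.0793816 ]
```

View pics/w2.png

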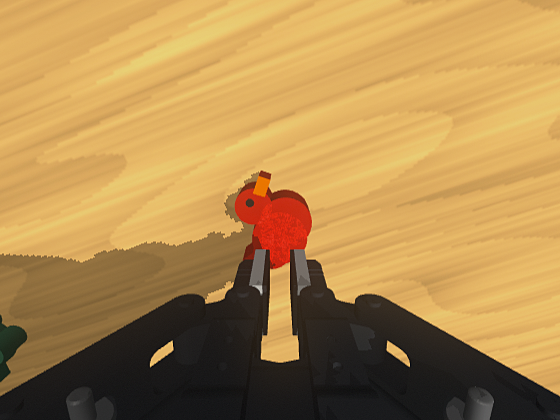

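Duck body centre is near (283,232) and the head near (250,207). I'll let the arm settle and measure the body itself.

```bash
python3 -m crank '0.01 0 0 0 0 0 0;0.01 0 0 0 0 0 0;0.01 0 0 0 0 0 0;0.01 0 0 0 0 0 0;0.01 0 0 0 0 0 0;0.01 0 0 0 0 0 0;0.01 0 0 0 0 0 0;0.01 0 0 0 0 0 0'
cat >> wr.py <<'E'
for a in sys.argv[5:]:
    print(a,ray(f,*map(float,a.split(',')),z))
E
python3 wr.py 0.024 0.452 0.227 w3 283,232 250,207 283,190 283,268
```

```text
clock: 2.87
position: [0.4516, 0.2286, 0.1051]
tool_rot: [3.141, 0.0, 2.799]
force: [0.6, -0.3, 0.6]
grip_width: 0.01
finger_force: 0.0
[274.56632526 222.25730702] [ 235  185   77   81 4003] P [0.45034364 0.227109   0.024     ] rect [0.45117262 0.2269075  0.024     ] dep [0.45016923 0.22718016 0.02455248]
2.8667 [0.45157729 0.22862918 0.1051431 ] [3.14143348e+00 1.37479091e-04 2.79872497e+00] 0.01000726777862033 tool delta [-0.00093466 -0.00140516  0.08114301]
283,232 [0.45901837 0.23018007 0.024     ]
250,207 [0.43447966 0.21517241 0.024     ]
283,190 [0.43090479 0.240146   0.024     ]
283,268 [0.48496276 0.22098308 0.024     ]
```

View pics/w3.png

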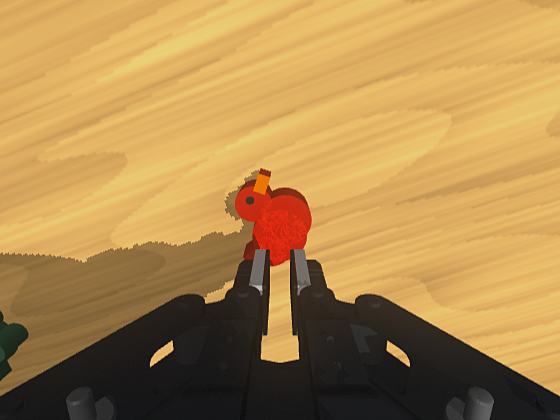

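Body centre is about (0.456, 0.225), with every estimate within 1 cm of it. Going down to 45 mm (fingertips about 26 mm above) and dwelling.

```bash
python3 -m crank '0.01 -0.0027 -0.001 0.009 0 0 0;0.01 -0.0027 -0.001 0.009 0 0 0;0.01 0 0 0.009 0 0 0;0.01 0 0 0.009 0 0 0;0.01 0 0 0 0 0 0;0.01 0 0 0 0 0 0;0.01 0 0 0 0 0 0;0.01 0 0 0 0 0 0'
for i in 1 2 3; do python3 -m crank '0.01 0 0 0 0 0 0;0.01 0 0 0 0 0 0;0.01 0 0 0 0 0 0;0.01 0 0 0 0 0 0;0.01 0 0 0 0 0 0;0.01 0 0 0 0 0 0;0.01 0 0 0 0 0 0;0.01 0 0 0 0 0 0'; done | tail -12
```

```text
clock: 3.58
position: [0.4561, 0.225, 0.0693]
tool_rot: [3.141, 0.0, 2.799]
force: [0.2, 0.3, -0.0]
grip_width: 0.0099
finger_force: 0.0
clock: 4.92
position: [0.4559, 0.2249, 0.069]
tool_rot: [3.142, 0.0, 2.799]
force: [-0.4, 0.5, -0.1]
grip_width: 0.0102
finger_force: 0.0
clock: 5.58
position: [0.456, 0.2249, 0.069]
tool_rot: [3.142, 0.0, 2.799]
force: [0.7, 0.5, 0.1]
grip_width: 0.0096
finger_force: 0.0
```

Dwelled 2 s. Rising straight up, then crossing high to the board.

```bash
python3 -m crank '0.01 0 0 -0.03 0 0 0;0.01 0 0 -0.03 0 0 0;0.01 0 0 -0.03 0 0 0;0.01 0 0 -0.03 0 0 0;0.01 0 0 -0.03 0 0 0;0.01 0 0 -0.03 0 0 0;0.01 0 0 -0.03 0 0 0;0.01 0 0 -0.03 0 0 0'
python3 -m crank '0.01 0 0 0 0 0 0;0.01 0 0 0 0 0 0;0.01 -0.018 -0.014 0 0 0 0;0.01 -0.018 -0.014 0 0 0 0;0.01 -0.018 -0.014 0 0 0 0;0.01 -0.018 -0.014 0 0 0 0;0.01 -0.018 -0.014 0 0 0 0;0.01 -0.018 -0.014 0 0 0 0'
python3 -m crank '0.01 -0.018 -0.014 0 0 0 0;0.01 -0.018 -0.014 0 0 0 0;0.01 -0.018 -0.014 0 0 0 0;0.01 -0.018 -0.014 0 0 0 0;0.01 -0.018 -0.014 0 0 0 0;0.01 0 0 0 0 0 0;0.01 0 0 0 0 0 0;0.01 0 0 0 0 0 0'
python3 wr.py 0.152 0.633 -0.047 w4
```

```text
clock: 6.25
position: [0.4557, 0.2247, 0.3107]
tool_rot: [3.141, 0.0, 2.799]
force: [-0.1, 0.8, -0.0]
grip_width: 0.0102
finger_force: 0.0
clock: 6.92
position: [0.5294, 0.1084, 0.3078]
tool_rot: [-3.14, -0.001, 2.799]
force: [0.2, 0.0, -0.0]
grip_width: 0.0101
finger_force: 0.0
clock: 7.58
position: [0.5901, 0.0138, 0.308]
tool_rot: [-3.141, -0.002, 2.799]
force: [-0.1, 0.5, 0.2]
grip_width: 0.0102
finger_force: 0.0
[413.67696268  11.54697555] [394   0  41  28 777] P [0.48542295 0.16439692 0.152     ] rect [0.48683216 0.16433205 0.152     ] dep [0.46803511 0.22098639 0.02526207]
[232.36413415 258.76112252] [ 188  238   96   42 1461] P [ 0.63352067 -0.04858561  0.152     ] rect [ 0.63449529 -0.04551802  0.152     ] dep [ 0.63304144 -0.04820308  0.15323055]
7.5833 [0.59011642 0.01380318 0.30802257] [-3.14108999e+00 -1.57177621e-03  2.79899266e+00] 0.010166701481378609 tool delta [-0.06106258 -0.042785    0.15594831]
```

View pics/w4.png

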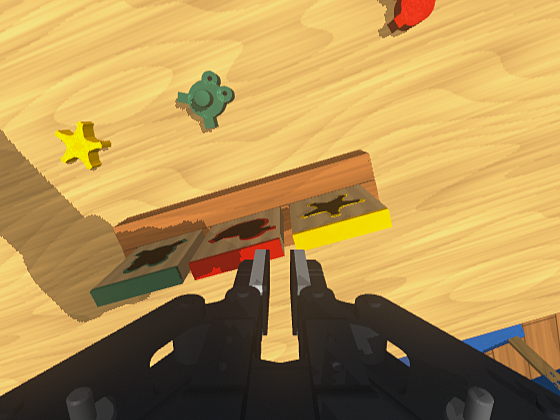

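The wrist view shows the red edge at about (236,258), giving (0.634, -0.047), in agreement with the other cameras. Moving over it, still high.

```bash
python3 -m crank '0.01 -0.0155 -0.0107 0 0 0 0;0.01 -0.0155 -0.0107 0 0 0 0;0.01 -0.0155 -0.0107 0 0 0 0;0.01 -0.0155 -0.0107 0 0 0 0;0.01 0 0 0 0 0 0;0.01 0 0 0 0 0 0;0.01 0 0 0 0 0 0;0.01 0 0 0 0 0 0'
```

```text
clock: 8.3
position: [0.6343, -0.0466, 0.309]
tool_rot: [3.141, -0.0, 2.8]
force: [0.0, 0.7, 0.4]
grip_width: 0.0099
finger_force: 0.0
```

Directly above; descend 112 mm, dwell over 2 s.

```bash
python3 -m crank '0.01 0 0 0.02 0 0 0;0.01 0 0 0.02 0 0 0;0.01 0 0 0.02 0 0 0;0.01 0 0 0.02 0 0 0;0.01 0 0 0.016 0 0 0;0.01 0 0 0.01 0 0 0;0.01 0 0 0.006 0 0 0;0.01 0 0 0 0 0 0'
for i in 1 2 3 4; do python3 -m crank '0.01 0 0 0 0 0 0;0.01 0 0 0 0 0 0;0.01 0 0 0 0 0 0;0.01 0 0 0 0 0 0;0.01 0 0 0 0 0 0;0.01 0 0 0 0 0 0;0.01 0 0 0 0 0 0;0.01 0 0 0 0 0 0'; done | tail -6
```

```text
clock: 8.97
position: [0.6343, -0.0474, 0.1963]
tool_rot: [-3.141, -0.001, 2.799]
force: [-0.5, -0.3, -0.0]
grip_width: 0.0101
finger_force: 0.0
clock: 11.63
position: [0.6347, -0.0478, 0.197]
tool_rot: [-3.142, 0.0, 2.799]
force: [0.3, 0.7, -0.9]
grip_width: 0.0102
finger_force: 0.0
```

```bash
python3 -m crank '0.01 0 0 -0.02 0 0 0;0.01 0 0 -0.02 0 0 0;0.01 0 0 -0.02 0 0 0;0.01 0 0 -0.02 0 0 0;0.01 0 0 -0.02 0 0 0;0.01 0 0 -0.01 0 0 0;0.01 0 0 0 0 0 0;0.01 0 0 0 0 0 0'
python3 -m crank '0.01 0 0 0 0 0 0;0.01 0 0 0 0 0 0;0.01 0 0 0 0 0 0;0.01 0 0 0 0 0 0;0.01 0 0 0 0 0 0;0.01 0 0 0 0 0 0;0.01 0 0 0 0 0 0;0.01 0 0 0 0 0 0' && python3 -c "
from workcell import bot;print(bot.job_done())"
```

```text
clock: 12.3
position: [0.6346, -0.0478, 0.3066]
tool_rot: [3.142, 0.0, 2.799]
force: [1.1, 0.0, -0.3]
grip_width: 0.0098
finger_force: 0.0
clock: 12.97
position: [0.6347, -0.0478, 0.307]
tool_rot: [-3.142, 0.0, 2.799]
force: [0.3, -0.1, -0.5]
grip_width: 0.01
finger_force: 0.0
the job is handed in; nothing more can be done
None
```

I pointed at the red duck and then at the top edge of its board for at least 2 s each, raised the fingertips to about 136 mm above the board, and handed the job in at about 13 s; I saw no sign of contact, but the hand-in returned no verdict.

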